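Board into the instrument case, cover held ready for its screws

TASK

Take the circuit board out of the wooden stand, slide it down the guide slot in the open instrument case until it stands on the case floor, and let go of it. Then take the cover plate by its handle and finish while holding it still and level about 10 mm above the rim of the case, touching nothing else, with its four corner holes lined up over the four tapped holes of the case (either way round), ready for a colleague to start the screws; do not put it down or let go. Leave the solder reel, grease pot, screw tub and screwdriver where they are.

Things in the scene. Friction and masses are not known exactly. Their poses are not given: they have to be found in the camera images.
- case: Open-topped grey metal instrument case, fixed: 150 (own x) x 110 (own y) x 64 mm high, walls and floor 4 mm thick; knobs stick out 10 mm on its -x side, screwed ears 13 mm at the foot of its y sides. Origin: centre of its underside; z up. Four corner bosses, 14 mm across, flush with the rim, have tapped (5 mm) holes at x = +-64, y = +-44 mm. Board slot at x = +22 mm, see slot.
- slot (a point): Foot of the board slot, on the case floor (case x 22, y 0, z 4 mm; axes as the case's): the board's origin comes here. Black grooved guides on the inner y walls (102 mm apart) stand in 9 mm; groove 7 mm wide in x, from the floor up to 48 mm above it, the mouth flaring to about 17 mm wide at 56 mm above it; the rim is 60 mm above it.
- tapped_a (a point): Mouth of the tapped hole at case x = -64, y = -44 mm, at rim height (z = 64 mm). Axes as the case's.
- tapped_b (a point): Mouth of the tapped hole diagonally opposite, case x = +64, y = +44 mm, at rim height (z = 64 mm).
- stand: Wooden block, fixed, 40 (x) x 110 (y) x 23 mm high, with a groove 7.5 mm wide along its y down to 6 mm above the bench, in which the board stands upright. Origin: centre of the underside; z up.
- board: Green circuit board standing on its long edge, about 60 g: 5 mm thick (own x), 96 wide (own y), 54 high (own z). Origin: centre of its lower edge. Components stand out 10 mm on its +x face; the middle strip (y within 14 mm) is bare on both faces: pinch it there at the top, across its thickness. Starts in the stand, axes along the stand's, lower edge 6 mm above the bench. Goes in either way round.
- cover: Bare aluminium plate, about 220 g, 150 (own x) x 110 (own y) x 4 mm, lying flat on the bench, a 10 mm hole in each corner at x = +-64, y = +-44 mm. Origin: centre of its underside; z up. Dark bow handle over its centre: flat bar 10 mm wide (x), 74 long (y), from z = 24 to 38 mm, open below for the middle 52 mm. Pinch the bar across its 10 mm width at its middle.
- hole_a (a point): Centre of the cover's corner hole at cover x = -64, y = -44 mm, on the underside of the plate. Axes as the cover's.
- hole_b (a point): Centre of the diagonally opposite corner hole, cover x = +64, y = +44 mm, on the underside.
- solder_reel: Bystander: reel of solder with black flanges, 52 mm across, 40 mm high. Origin: centre of its underside.
- grease_pot: Bystander: round pot with white lid, 49 mm across, 45 mm high. Origin: centre of its underside.
- screw_tub: Bystander: clear round tub with screws in it, 122 mm across, 60 mm high. Origin: centre of its underside.
- driver_yel: Bystander: screwdriver with a thick handle, 198 mm long, 28 mm thick, lying down along its own y. Origin: centre of its underside.

How it is judged:
By the outcome, as a careful person would: the job done as asked, in the order asked, and still so for the second after the job is handed in, while the arm keeps its last pose, push and grip.
It also fails if it takes over 64 s, if anything falls off the work surface, if the arm or the gripper's body presses on something with over 40 N, if the wrist force passes 120 N, or if a joint passes its speed limit or range.

ROBOT

A 6-joint arm with a two-finger parallel gripper is mounted at the origin on a cart in front of the work surface, level with it; the furniture and walls round the work are solid. World frame = base frame: x ahead of the robot, y to its left, z up, the work surface at z = 0. Lengths are in m, angles in degrees, forces in N, time in s.
With the tool pointing down it reaches from about 0.35 to 0.875 m from the base axis. Payload 4.2 kg.
Tool frame: the origin (TCP) lies at the very end of the fingers, on their centre line; the grasp point (between the pads) lies 19 mm behind it; z points along the fingers, y is the line along which they close (so a half turn about z gives the same grasp; the last joint's range is limited). The gripper opens to 87 mm and grips with 3 to 60 N. Pads are 19 mm wide; open, the fingers measure 117 mm over their backs; the gripper's body (75 mm by 190 mm) begins 51 mm behind the grasp point.
Start: joints at [-54.569, 22.042, 0.453, 0, -68.411, -14.817], TCP at [0.22, -0.585, 0.223] pointing down, gripper open.
Joint ranges: [-179.83, 179.83], [-69.29, 118.12], [-61.27, 80.66], [-181.25, 117.63], [-171.15, -9.14], [-177.46, 177.46]. Speed limits (degrees/s): [159.86, 159.86, 180, 180, 180, 180].

INTERFACE

Orientations are given as [roll, pitch, yaw] about the fixed x, y, z axes, in that order (R = Rz(yaw) Ry(pitch) Rx(roll)).
In Python, from bench import manip gives the robot as it stands. The module is installed in compiled form; this text tells all that it offers.
- The arm moves only by the tool send_rows, never from a script. Its argument "deltas" is a list of rows, each an object of numbers: "x", "y", "z": the shift along the tool's x, y, z in m; "spin": the turn about the tool's z in rad. In form: [{"x": .., "y": .., "z": .., "spin": ..}, ...]. A call has 1 to 12 rows; each row is the pose to reach, as a shift and turn from the pose commanded when the call began, along the tool's axes at that moment; what a row does not reach only later rows make up. A row lasts 1/12 s, in which the tool goes at most 41.7 mm and 7.16 degrees, less where a joint would pass 70% of its speed; a pose out of reach is approached as far as the arm can. A call with a gripper value outside its range is refused whole. "gripper" is the opening, from -1 (shut) to 1 (fully open), set as the call begins (left out, the last holds). The fingers move at their own pace and stop on an object; "force" is the grip in N (left out, the last holds). Time passes only in rows, so rows that repeat a pose let the fingers close. It gives the time, the measured TCP pose, the force, the opening and the grip force at its end, in the units of the state.
- manip.state(): the state, without advancing time (a new reading comes with each control period).
- manip.snapshot(name): name is "scene" or "top" or "wrist"; returns the picture (400x640x3 uint8, red, green, blue); there is no depth.
- manip.get_calibration(name): a dict with "K" (3x3 intrinsics, pixels), "T" (4x4, takes a point from camera to world coordinates). Camera axes: x right, y up, looking along -z (the intrinsics and any distortion apply to the point x, -y, -z); pixel columns grow to the right and rows downward; lengths in m; the calibration is good to about 2 mm. A picture is of the moment at which its call begins: read the wrist's pose just before it. get_calibration takes no time and is no camera call; for the wrist camera it gives the pose at the moment of the call.
- manip.job_done(): hands the job in; it is judged then, once.
The state is a dict: "t": time; "joint_pos": joint angles; "joint_velocities": joint speeds; "joint_torque": joint torques, N m; "position": TCP position; "ee_rot": TCP orientation; "force": force on the tool from outside, world axes, zero at the start; "moment": the same for the moment, N m; "width": opening from 0.0 (shut) to 1.0 (fully open); "grasp_force": force on a finger pad.
Only numpy, scipy, OpenCV 4.12 (cv2) and the standard library are available. Lean on these libraries where they do the work, as an engineer would, in place of code of your own. Each camera call takes 0.05 s, during which the arm holds its last target. There are 200 camera calls.

## Working session

There is one attempt and no reset: what is moved stays moved. The work goes in short steps, Python scripts to look and compute and a tool call to move; the robot and the scene stay as the last step left them, time stands still between calls to the robot, and variables do not carry over. Pictures are saved under pics/ and viewed, at most 10 in all, crops included, and the job is handed in when it is done.

Besides the shell and the picture viewer there is one more tool, called after "Emit:" as name(argument=value, ...), one argument or row to a line, values as JSON. send_rows: Moves the arm, as the interface text tells. Its arguments: {"type":"object","properties":{"deltas":{"type":"array","items":{"type":"object","properties":{"x":{"type":"number"},"y":{"type":"number"},"z":{"type":"number"},"spin":{"type":"number"}}}},"gripper":{"type":"number"},"force":{"type":"number"}},"required":["deltas"]}

```bash
mkdir -p pics; python3 - <<'E'
from bench import manip
import cv2, numpy as np
for n in ("scene","top"):
    im=manip.snapshot(n); cv2.imwrite(f"pics/{n}0.png",im[:,:,::-1])
    c=manip.get_calibration(n); print(n,{k:np.round(v,4).tolist() if not isinstance(v,str) else v for k,v in c.items()})
print(manip.state())
E
```

```text
scene {'K': [[405.0778, 0.0, 319.0928], [0.0, 405.0778, 193.8546], [0.0, 0.0, 1.0]], 'T': [[-0.9327, -0.2975, 0.2041, 0.8023], [0.3606, -0.7563, 0.5458, 0.5485], [-0.008, 0.5827, 0.8127, 1.0426], [0.0, 0.0, 0.0, 1.0]]}
top {'K': [[405.8943, 0.0, 317.9273], [0.0, 405.8943, 203.7885], [0.0, 0.0, 1.0]], 'T': [[-0.0026, 0.973, -0.2306, 0.3568], [-1.0, -0.0034, -0.0032, -0.0643], [-0.0039, 0.2306, 0.973, 0.965], [0.0, 0.0, 0.0, 1.0]]}
{'t': 0.1, 'joint_pos': array([-5.45687863e+01,  2.20860069e+01,  3.87392370e-01, -2.48904368e-02,
       -6.84116956e+01, -1.48150022e+01]), 'joint_velocities': array([-0.10492811, -0.13018488,  0.21051558,  0.13421354, -0.01600057,
       -0.04392311]), 'joint_torque': array([-1.51137037e-04, -3.91689634e+01,  1.87935501e+01,  4.23190489e+00,
        1.34687737e-02, -6.84591123e-05]), 'position': array([ 0.21987251, -0.5844683 ,  0.2215723 ]), 'ee_rot': array([ 1.79887442e+02, -5.84870801e-03, -1.59392963e+02]), 'force': array([-0.51774616,  0.12011032,  0.24426743]), 'moment': array([ 0.0196097 , -0.01035472,  0.02552443]), 'grasp_force': 0.0, 'width': 1.0016290612386463}
```

View pics/top0.png

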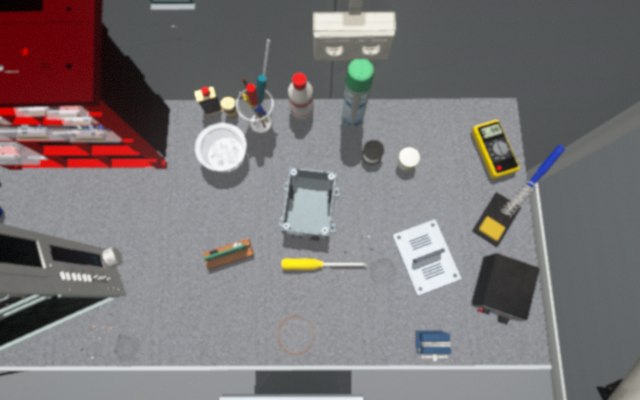

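View pics/scene0.png

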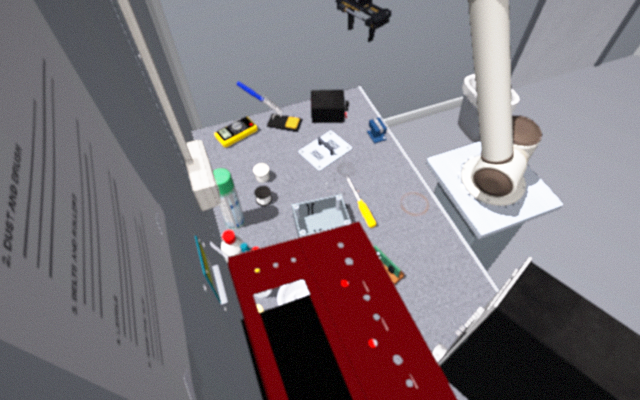

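The top view shows the case at about (310,205), with its knobs towards the robot. The board and stand are at (229,254), the cover at (426,257) with its handle at (430,255), and the driver, reel, pot and tub are all clear of these. The scene view is mostly blocked by the red cabinet, so I'll measure with the wrist camera.

```bash
cat > h.py <<'E'
from bench import manip
import cv2, numpy as np
from scipy.spatial.transform import Rotation as Rot
def ray(cal,uv):
    uv=np.atleast_2d(np.asarray(uv,float)); K,T=cal["K"],np.asarray(cal["T"])
    d=np.c_[(uv[:,0]-K[0,2])/K[0,0],-(uv[:,1]-K[1,2])/K[1,1],-np.ones(len(uv))]@T[:3,:3].T
    return T[:3,3],d
def plane(cal,uv,z):
    o,d=ray(cal,uv); return o+d*((z-o[2])/d[:,2])[:,None]
def proj(cal,P):
    K,T=cal["K"],np.asarray(cal["T"]); p=(np.atleast_2d(P)-T[:3,3])@T[:3,:3]
    return np.c_[K[0,2]-K[0,0]*p[:,0]/p[:,2],K[1,2]+K[1,1]*p[:,1]/p[:,2]]
def tri(c1,u1,c2,u2):
    out=[]
    for a,b in zip(np.atleast_2d(u1),np.atleast_2d(u2)):
        (o1,d1),(o2,d2)=ray(c1,a),ray(c2,b); A=np.zeros((3,3)); r=np.zeros(3)
        for o,d in((o1,d1[0]),(o2,d2[0])):
            d=d/np.linalg.norm(d); M=np.eye(3)-np.outer(d,d); A+=M; r+=M@o
        out.append(np.linalg.solve(A,r))
    return np.array(out)
def shot(name):
    cal=manip.get_calibration("wrist"); im=manip.snapshot("wrist")
    cv2.imwrite(f"pics/{name}.png",im[:,:,::-1]); np.savez(f"pics/{name}.npz",K=cal["K"],T=cal["T"]); return im,cal
def load(name):
    return cv2.imread(f"pics/{name}.png")[:,:,::-1],dict(np.load(f"pics/{name}.npz"))
def go(p,yaw):
    "tool-frame move from measured pose to world p, tool yaw (deg)"
    s=manip.state(); R=Rot.from_euler("xyz",s["ee_rot"],degrees=True).as_matrix()
    y0=s["ee_rot"][2]; Rd=(Rot.from_euler("z",y0,degrees=True)*Rot.from_euler("x",180,degrees=True)).as_matrix()
    d=Rd.T@(np.asarray(p)-s["position"]); sp=-np.radians((yaw-y0+180)%360-180)
    print("at",s["position"].round(4),s["ee_rot"].round(2),"t",round(s["t"],2)); print("delta xyz",d.round(4),"spin",round(sp,4))
E
python3 - <<'E'
from h import *
c=manip.get_calibration("top")
for n,uv,z in (("case",[(287,172),(336,172),(333,236),(284,236)],.064),("stand",[(205,260),(253,245),(229,254)],.03),("cover",[(393,236),(435,220),(460,277),(417,293)],.004),("handle",[(428,257)],.038),("tub",[(222,148)],.06)):
    print(n,plane(c,uv,z).round(3).tolist())
w=manip.get_calibration("wrist"); s=manip.state()
Rd=Rot.from_euler("xyz",s["ee_rot"],degrees=True).as_matrix()
print("cam in tool",(Rd.T@(w["T"][:3,3]-s["position"])).round(4),"look",(Rd.T@-w["T"][:3,2]).round(3),"right",(Rd.T@w["T"][:3,0]).round(3)); print(w["K"])
E
```

```text
case [[0.647, 0.01, 0.064], [0.646, -0.104, 0.064], [0.496, -0.095, 0.064], [0.496, 0.015, 0.064]]
stand [[0.447, 0.198, 0.03], [0.481, 0.089, 0.03], [0.46, 0.144, 0.03]]
cover [[0.505, -0.24, 0.004], [0.543, -0.343, 0.004], [0.408, -0.392, 0.004], [0.372, -0.29, 0.004]]
handle [[0.451, -0.311, 0.038]]
tub [[0.708, 0.166, 0.06]]
cam in tool [ 0.079  -0.0009 -0.1619] look [-0.287 -0.     0.958] right [-0.  1. -0.]
[[340.51401832   0.         313.48010448]
 [  0.         340.51401832 198.59094158]
 [  0.           0.           1.        ]]
```

```bash
python3 - <<'E'
from h import *
go([.56,-.01,.27],-93)
E
```

```text
at [ 0.2199 -0.5845  0.2216] [ 1.7989e+02 -1.0000e-02 -1.5939e+02] t 0.1
delta xyz [-0.5206  0.418  -0.0484] spin -1.1588
```

Emit:
send_rows(
  deltas=[
    {"x": -0.015, "y": 0.012, "z": -0.01, "spin": -0.04},
    {"x": -0.04, "y": 0.032, "z": -0.02, "spin": -0.12},
    {"x": -0.07, "y": 0.056, "z": -0.03, "spin": -0.2},
    {"x": -0.1, "y": 0.08, "z": -0.04, "spin": -0.28},
    {"x": -0.13, "y": 0.104, "z": -0.048, "spin": -0.36},
    {"x": -0.16, "y": 0.128, "z": -0.048, "spin": -0.44},
    {"x": -0.19, "y": 0.152, "z": -0.048, "spin": -0.52},
    {"x": -0.22, "y": 0.176, "z": -0.048, "spin": -0.6},
    {"x": -0.25, "y": 0.2, "z": -0.048, "spin": -0.68},
    {"x": -0.28, "y": 0.224, "z": -0.048, "spin": -0.76},
    {"x": -0.31, "y": 0.248, "z": -0.048, "spin": -0.84},
    {"x": -0.33, "y": 0.265, "z": -0.048, "spin": -0.9},
  ],
)

```text
t: 1.1
position: [0.4365, -0.2182, 0.2703]
ee_rot: [180.0, 0.0, -107.5]
force: [-0.0, 0.5, -0.1]
width: 0.996
grasp_force: 0.0
```

```bash
python3 - <<'E'
from h import *
go([.56,-.01,.27],-93)
E
```

```text
at [ 0.4365 -0.2182  0.2703] [ 1.7999e+02  3.0000e-02 -1.0750e+02] t 1.1
delta xyz [-0.2357 -0.0551  0.0003] spin -0.2532
```

Emit:
send_rows(
  deltas=[
    {"x": -0.03, "y": -0.007, "z": 0, "spin": -0.03},
    {"x": -0.06, "y": -0.014, "z": 0, "spin": -0.06},
    {"x": -0.09, "y": -0.021, "z": 0, "spin": -0.1},
    {"x": -0.12, "y": -0.028, "z": 0, "spin": -0.13},
    {"x": -0.15, "y": -0.035, "z": 0, "spin": -0.16},
    {"x": -0.18, "y": -0.042, "z": 0, "spin": -0.2},
    {"x": -0.21, "y": -0.049, "z": 0, "spin": -0.23},
    {"x": -0.23, "y": -0.054, "z": 0, "spin": -0.25},
    {"x": -0.2357, "y": -0.055, "z": 0, "spin": -0.2532},
    {"x": -0.2357, "y": -0.055, "z": 0, "spin": -0.2532},
    {"x": -0.2357, "y": -0.055, "z": 0, "spin": -0.2532},
  ],
)

```text
t: 2.02
position: [0.5596, -0.0134, 0.27]
ee_rot: [179.9, -0.0, -93.3]
force: [0.4, -0.9, -0.1]
width: 1.0
grasp_force: 0.0
```

```bash
python3 - <<'E'
from h import *
shot("w1"); print(manip.state()["position"])
go([.46,.14,.25],-73)
E
```

```text
[ 0.55943814 -0.01385012  0.270325  ]
at [ 0.5594 -0.0139  0.2703] [ 1.7994e+02 -2.0000e-02 -9.3360e+01] t 2.07
delta xyz [-0.1478  0.1083  0.0203] spin -0.3553
```

View pics/w1.png

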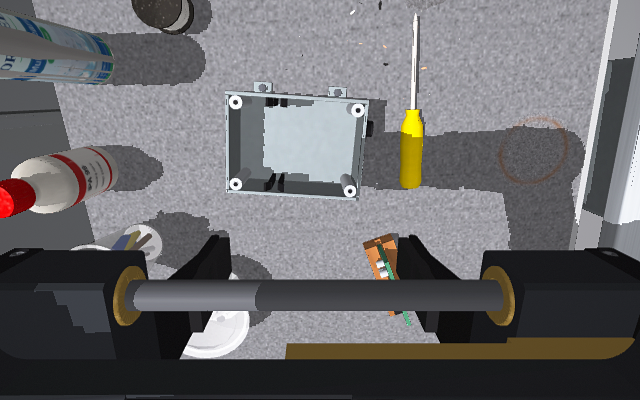

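w1 shows the four bosses at about (235,102), (359,110), (236,184) and (351,190). The guide grooves are near column 275, the knobs are on the right (robot side), and the board in its stand is at (390,270), partly hidden by a finger. Next I'll move over the stand.

Emit:
send_rows(
  deltas=[
    {"x": -0.02, "y": 0.012, "z": 0, "spin": -0.04},
    {"x": -0.045, "y": 0.025, "z": 0, "spin": -0.09},
    {"x": -0.07, "y": 0.04, "z": 0, "spin": -0.14},
    {"x": -0.1, "y": 0.055, "z": 0, "spin": -0.19},
    {"x": -0.13, "y": 0.075, "z": 0, "spin": -0.25},
    {"x": -0.15, "y": 0.09, "z": 0, "spin": -0.3},
    {"x": -0.163, "y": 0.1, "z": 0, "spin": -0.34},
    {"x": -0.165, "y": 0.1, "z": 0, "spin": -0.355},
    {"x": -0.165, "y": 0.1, "z": 0, "spin": -0.355},
    {"x": -0.165, "y": 0.1, "z": 0, "spin": -0.355},
  ],
)

```text
t: 2.9
position: [0.47, 0.1563, 0.2708]
ee_rot: [-180.0, -0.0, -73.1]
force: [0.2, -0.1, 0.4]
width: 0.997
grasp_force: 0.0
```

```bash
python3 - <<'E'
from h import *
shot("w2"); print(manip.state()["position"],manip.state()["ee_rot"])
E
```

```text
[0.47014175 0.15618679 0.27064715] [-1.79994957e+02 -7.62776565e-03 -7.31021634e+01]
```

View pics/w2.png

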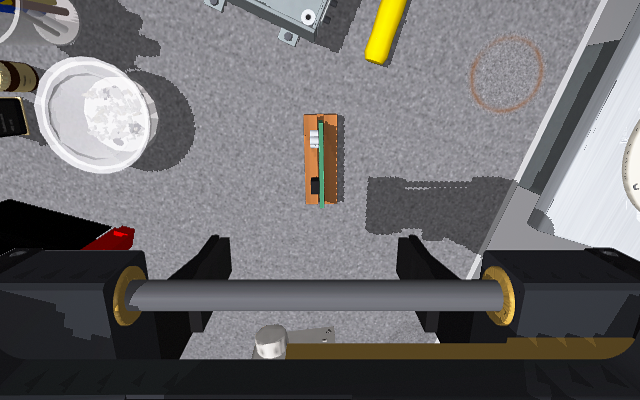

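w2 shows the stand (orange, corners about (304,114) to (338,205)) with the board's green edge along column 321 and its components on the left, towards +x.

```bash
cat >> h.py <<'E'
def blob(mask):
    cs,_=cv2.findContours(mask.astype(np.uint8),cv2.RETR_EXTERNAL,cv2.CHAIN_APPROX_NONE)
    return max(cs,key=cv2.contourArea)
def standboard(im):
    hsv=cv2.cvtColor(np.ascontiguousarray(im),cv2.COLOR_RGB2HSV); roi=np.zeros(im.shape[:2],bool); roi[60:232,230:430]=1
    g=cv2.inRange(hsv,(45,80,40),(90,255,255)).astype(bool)&roi
    o=cv2.inRange(hsv,(5,100,60),(20,255,255)).astype(bool)&roi
    u=cv2.morphologyEx((o|g).astype(np.uint8),cv2.MORPH_CLOSE,np.ones((9,9)))
    return cv2.minAreaRect(blob(u)),cv2.minAreaRect(blob(g)),g,o
E
python3 - <<'E'
from h import *
im,c=load("w2")
rs,rg,g,o=standboard(im); print("stand",rs,"green",rg)
for n,r,z in(("stand",rs,.023),("green",rg,.060)):
    P=plane(c,cv2.boxPoints(r),z); print(n,P[:,:2].round(4).tolist(),P.mean(0).round(4),"sides",np.linalg.norm(np.diff(P,axis=0),axis=1).round(4))
for r in range(110,215,6):
    x=np.flatnonzero(g[r]); xo=np.flatnonzero(o[r]); print(r,(x.min(),x.max()) if len(x) else 0,(xo.min(),xo.max()) if len(xo) else 0,end=";")
cv2.imwrite("pics/w2c.png",cv2.resize(np.ascontiguousarray(im[100:220,270:370,::-1]),None,fx=5,fy=5,interpolation=cv2.INTER_NEAREST))
E
```

```text
stand ((320.0, 160.5), (93.0, 32.0), 90.0) green ((320.89398193359375, 163.50161743164062), (87.05060577392578, 4.741878986358643), 89.13194274902344)
stand [[0.4983, 0.1019], [0.4626, 0.091], [0.4272, 0.1997], [0.466, 0.2115]] [0.4635 0.151  0.023 ] sides [0.0374 0.1143 0.0405]
green [[0.4819, 0.1016], [0.4771, 0.1], [0.4465, 0.1929], [0.4517, 0.1946]] [0.4643 0.1473 0.06  ] sides [0.0051 0.0978 0.0055]
110 0 0;116 0 (np.int64(304), np.int64(336));122 (np.int64(319), np.int64(322)) (np.int64(304), np.int64(336));128 (np.int64(319), np.int64(322)) (np.int64(304), np.int64(336));134 (np.int64(319), np.int64(322)) (np.int64(304), np.int64(336));140 (np.int64(319), np.int64(322)) (np.int64(304), np.int64(336));146 (np.int64(319), np.int64(323)) (np.int64(304), np.int64(336));152 (np.int64(319), np.int64(323)) (np.int64(304), np.int64(336));158 (np.int64(319), np.int64(323)) (np.int64(305), np.int64(336));164 (np.int64(319), np.int64(323)) (np.int64(305), np.int64(336));170 (np.int64(319), np.int64(323)) (np.int64(305), np.int64(336));176 (np.int64(319), np.int64(323)) (np.int64(305), np.int64(336));182 (np.int64(319), np.int64(323)) (np.int64(305), np.int64(336));188 (np.int64(319), np.int64(323)) (np.int64(305), np.int64(336));194 (np.int64(320), np.int64(323)) (np.int64(306), np.int64(336));200 (np.int64(320), np.int64(323)) (np.int64(306), np.int64(336));206 (np.int64(320), np.int64(323)) 0;212 0 0;
```

View pics/w2c.png

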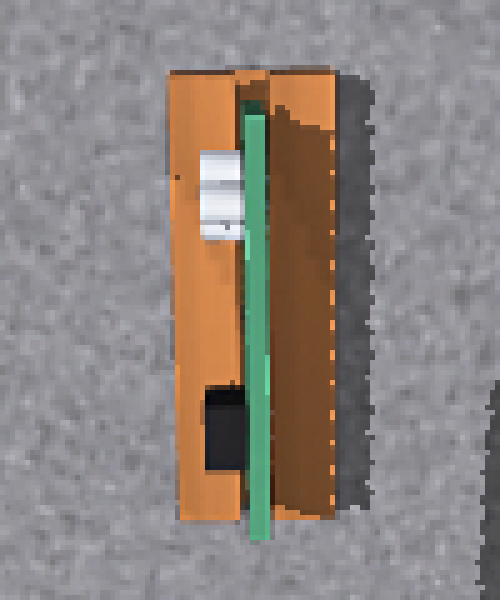

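The board's top-edge centre is about (0.464, 0.147) with yaw about 18°. I'll go down partway and check from near.

```bash
python3 - <<'E'
from h import *
go([.4643,.1473,.14],-71.8)
E
```

```text
at [0.4701 0.1562 0.2706] [-1.7999e+02 -1.0000e-02 -7.3100e+01] t 2.95
delta xyz [0.0068 0.0082 0.1306] spin -0.0227
```

Emit:
send_rows(
  deltas=[
    {"x": 0.002, "y": 0.002, "z": 0.02, "spin": -0.005},
    {"x": 0.004, "y": 0.005, "z": 0.055, "spin": -0.01},
    {"x": 0.006, "y": 0.007, "z": 0.09, "spin": -0.02},
    {"x": 0.007, "y": 0.008, "z": 0.12, "spin": -0.023},
    {"x": 0.007, "y": 0.008, "z": 0.13, "spin": -0.023},
    {"x": 0.007, "y": 0.008, "z": 0.13, "spin": -0.023},
    {"x": 0.007, "y": 0.008, "z": 0.13, "spin": -0.023},
  ],
)

```text
t: 3.53
position: [0.4649, 0.1474, 0.1404]
ee_rot: [180.0, -0.0, -71.7]
force: [0.4, 0.1, 0.8]
width: 1.003
grasp_force: 0.0
```

```bash
python3 - <<'E'
from h import *
im,c=shot("w3"); print(manip.state()["position"],manip.state()["ee_rot"])
hsv=cv2.cvtColor(im,cv2.COLOR_RGB2HSV); g=cv2.inRange(hsv,(45,80,40),(90,255,255)); g[:, :230]=0; g[:,430:]=0
r=cv2.minAreaRect(blob(g)); print(r); b3=cv2.boxPoints(r)
im2,c2=load("w2"); b2=cv2.boxPoints(standboard(im2)[1])
def ends(b):
    b=b[np.argsort(b[:,1])]; return b[:2].mean(0),b[2:].mean(0)
e2,e3=ends(b2),ends(b3); P=tri(c2,e2,c,e3); print(e2,e3,P.round(4))
Q=plane(c,e3,.060); print(Q.round(4),Q.mean(0).round(4),np.degrees(np.arctan2(*(Q[1]-Q[0])[1::-1])))
go(list(Q.mean(0)[:2])+[.03],np.degrees(np.arctan2(*(Q[1]-Q[0])[1::-1]))-180)
E
```

```text
[0.46542032 0.14800612 0.14138654] [-1.79907742e+02 -7.32408722e-03 -7.17202919e+01]
((314.4715881347656, 202.9996795654297), (6.351862907409668, 128.04855346679688), 0.6510604023933411)
(array([320.2346 , 119.98131], dtype=float32), array([321.55338, 207.02193], dtype=float32)) (array([315.1991 , 138.97954], dtype=float32), array([313.74408, 267.01984], dtype=float32)) [[0.4778 0.1033 0.0152]
 [0.4493 0.1935 0.0609]]
[[0.4797 0.0984 0.06  ]
 [0.4492 0.194  0.06  ]] [0.4645 0.1462 0.06  ] 107.65659783282891
at [0.4654 0.148  0.1414] [-1.7991e+02 -1.0000e-02 -7.1720e+01] t 3.58
delta xyz [0.0014 0.0015 0.1114] spin 0.0109
```

Emit:
send_rows(
  deltas=[
    {"x": 0, "y": 0.001, "z": 0.02, "spin": 0.006},
    {"x": 0, "y": 0.001, "z": 0.045, "spin": 0.006},
    {"x": 0, "y": 0.001, "z": 0.07, "spin": 0.006},
    {"x": 0, "y": 0.001, "z": 0.09, "spin": 0.006},
    {"x": 0, "y": 0.001, "z": 0.105, "spin": 0.006},
    {"x": 0, "y": 0.001, "z": 0.11, "spin": 0.006},
    {"x": 0, "y": 0.001, "z": 0.11, "spin": 0.006},
    {"x": 0, "y": 0.001, "z": 0.11, "spin": 0.006},
  ],
)

```text
t: 4.25
position: [0.4645, 0.1486, 0.0318]
ee_rot: [-179.9, 0.0, -72.0]
force: [1.1, -1.0, 1.5]
width: 1.0
grasp_force: 0.0
```

Emit:
send_rows(
  deltas=[
    {"x": 0},
    {"x": 0},
    {"x": 0},
    {"x": 0},
    {"x": 0},
    {"x": 0},
    {"x": 0},
    {"x": 0},
    {"x": 0},
    {"x": 0},
    {"x": 0},
    {"x": 0},
  ],
  gripper=-1,
  force=20,
)

```text
invalid input at $.deltas[0]: expected keys x, y, z, spin
```

Emit:
send_rows(
  deltas=[
    {"x": 0, "y": 0, "z": 0, "spin": 0},
    {"x": 0, "y": 0, "z": 0, "spin": 0},
    {"x": 0, "y": 0, "z": 0, "spin": 0},
    {"x": 0, "y": 0, "z": 0, "spin": 0},
    {"x": 0, "y": 0, "z": 0, "spin": 0},
    {"x": 0, "y": 0, "z": 0, "spin": 0},
    {"x": 0, "y": 0, "z": 0, "spin": 0},
    {"x": 0, "y": 0, "z": 0, "spin": 0},
    {"x": 0, "y": 0, "z": 0, "spin": 0},
    {"x": 0, "y": 0, "z": 0, "spin": 0},
    {"x": 0, "y": 0, "z": 0, "spin": 0},
    {"x": 0, "y": 0, "z": 0, "spin": 0},
  ],
  gripper=-1,
  force=20,
)

```text
t: 5.25
position: [0.4633, 0.148, 0.0305]
ee_rot: [180.0, -0.0, -72.0]
force: [-0.4, -0.0, 0.6]
width: 0.172
grasp_force: 0.0
```

```bash
python3 - <<'E'
from h import *
s=manip.state(); print(s["width"],s["grasp_force"],s["force"],s["position"],s["ee_rot"])
# tapped holes: white rings, in w1
im,c=load("w1"); roi=cv2.cvtColor(im,cv2.COLOR_RGB2GRAY)[80:210,215:380]
n,l,st,ce=cv2.connectedComponentsWithStats((roi>225).astype(np.uint8))
for i in range(1,n):
    if st[i,4]>20: print(st[i].tolist(),(ce[i]+[215,80]).round(2))
E
```

```text
0.17183433244799384 0.0 [-0.40941782 -0.01497346  0.58496856] [0.46326472 0.14798054 0.03051733] [ 1.79995948e+02 -1.88237618e-03 -7.19946649e+01]
[14, 15, 13, 14, 114] [235.12 101.82]
[137, 24, 13, 13, 108] [357.56 109.92]
[15, 98, 12, 12, 91] [235.31 183.67]
[129, 105, 12, 12, 88] [349.56 190.84]
```

Emit:
send_rows(
  deltas=[
    {"x": 0, "y": 0, "z": 0, "spin": 0},
    {"x": 0, "y": 0, "z": 0, "spin": 0},
    {"x": 0, "y": 0, "z": 0, "spin": 0},
    {"x": 0, "y": 0, "z": 0, "spin": 0},
    {"x": 0, "y": 0, "z": 0, "spin": 0},
    {"x": 0, "y": 0, "z": 0, "spin": 0},
  ],
)

```text
t: 5.75
position: [0.4633, 0.148, 0.0305]
ee_rot: [-180.0, 0.0, -72.0]
force: [0.0, -0.1, -0.5]
width: 0.053
grasp_force: 20.0
```

```bash
cat >> h.py <<'E'
from scipy.optimize import least_squares
M=np.array([[64,44],[-64,44],[64,-44],[-64,-44]])/1000.
def fit(P,M=M):
    "2D rigid fit: x,y,yaw(deg), residual mm"
    f=lambda q:((M@np.array([[np.cos(q[2]),np.sin(q[2])],[-np.sin(q[2]),np.cos(q[2])]])+q[:2])-P[:,:2]).ravel()
    r=least_squares(f,[*P.mean(0)[:2],0]); return r.x[:2].round(4),np.degrees(r.x[2]).round(2),(f(r.x)*1000).round(1)
E
python3 - <<'E'
from h import *
im,c=load("w1")
# order: (+x,+y): image left, low ; (-x,+y): right, low ; (+x,-y) ; (-x,-y)
uv=np.array([[235.3,183.7],[349.6,190.8],[235.1,101.8],[357.6,109.9]])
P=plane(c,uv,.064); print(P.round(4)); print(fit(P))
print(np.linalg.norm(P[0]-P[1]),np.linalg.norm(P[0]-P[2]))
E
```

```text
[[ 0.6473 -0.0054  0.064 ]
 [ 0.5205  0.0102  0.064 ]
 [ 0.6367 -0.0926  0.064 ]
 [ 0.5097 -0.077   0.064 ]]
(array([ 0.5785, -0.0412]), np.float64(-7.01), array([ 0.1,  0. , -0.1,  0. ,  0. , -0.1, -0.1, -0. ]))
0.1277541942555138 0.08787250178383153
```

The board is gripped (width 4.6 mm, 20 N). The case is at (0.5785, -0.0412) with yaw -7.0°, and the fit residual is 0.1 mm. Now I'll lift.

Emit:
send_rows(
  deltas=[
    {"x": 0, "y": 0, "z": -0.005, "spin": 0},
    {"x": 0, "y": 0, "z": -0.015, "spin": 0},
    {"x": 0, "y": 0, "z": -0.03, "spin": 0},
    {"x": 0, "y": 0, "z": -0.05, "spin": 0},
    {"x": 0, "y": 0, "z": -0.07, "spin": 0},
    {"x": 0, "y": 0, "z": -0.09, "spin": 0},
    {"x": 0, "y": 0, "z": -0.1, "spin": 0},
    {"x": 0, "y": 0, "z": -0.1, "spin": 0},
  ],
)

```text
t: 6.42
position: [0.4647, 0.1489, 0.1334]
ee_rot: [-179.7, 0.1, -72.0]
force: [0.1, -0.2, -0.4]
width: 0.06
grasp_force: 20.0
```

```bash
python3 - <<'E'
from h import *
s=manip.state(); print(s["width"],s["grasp_force"],s["force"])
go([.6003,-.0439,.13],-97)
E
```

```text
0.059908830857229256 19.999894802458584 [ 0.08691824 -0.21652954 -0.36548458]
at [0.4647 0.1489 0.1334] [-1.7966e+02  8.0000e-02 -7.1970e+01] t 6.42
delta xyz [ 0.2253 -0.0693  0.0034] spin 0.4368
```

Emit:
send_rows(
  deltas=[
    {"x": 0.012, "y": -0.004, "z": 0, "spin": 0.03},
    {"x": 0.035, "y": -0.011, "z": 0, "spin": 0.08},
    {"x": 0.06, "y": -0.018, "z": 0, "spin": 0.13},
    {"x": 0.09, "y": -0.027, "z": 0, "spin": 0.18},
    {"x": 0.12, "y": -0.037, "z": 0, "spin": 0.24},
    {"x": 0.15, "y": -0.046, "z": 0, "spin": 0.3},
    {"x": 0.18, "y": -0.055, "z": 0, "spin": 0.36},
    {"x": 0.205, "y": -0.063, "z": 0, "spin": 0.41},
    {"x": 0.22, "y": -0.068, "z": 0, "spin": 0.43},
    {"x": 0.225, "y": -0.069, "z": 0, "spin": 0.437},
    {"x": 0.225, "y": -0.069, "z": 0, "spin": 0.437},
    {"x": 0.225, "y": -0.069, "z": 0, "spin": 0.437},
  ],
)

```text
t: 7.42
position: [0.5975, -0.0445, 0.1296]
ee_rot: [179.9, -0.0, -97.0]
force: [-0.4, 0.2, -0.2]
width: 0.057
grasp_force: 20.0
```

```bash
python3 - <<'E'
from h import *
im,c=shot("w4")
go([.6003,-.0439,.13],-97)
cv2.imwrite("pics/w4c.png",cv2.resize(np.ascontiguousarray(im[60:300,180:460,::-1]),None,fx=2.5,fy=2.5,interpolation=cv2.INTER_CUBIC))
E
```

```text
at [ 0.5975 -0.0441  0.1299] [179.91  -0.   -96.99] t 7.47
delta xyz [-0.0005 -0.0027 -0.0001] spin 0.0001
```

View pics/w4c.png

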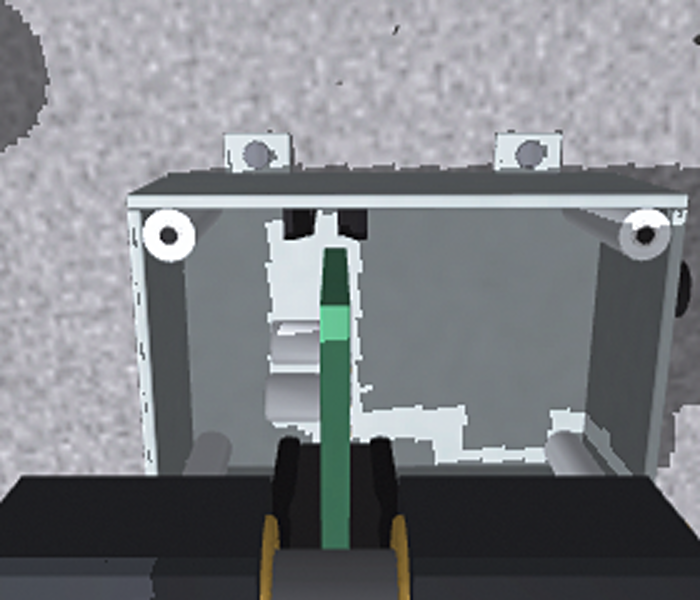

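```bash
python3 - <<'E'
from h import *
im,c=load("w4"); g=cv2.cvtColor(im,cv2.COLOR_RGB2GRAY)
n,l,st,ce=cv2.connectedComponentsWithStats((g[130:175]>225).astype(np.uint8))
for i in range(1,n):
    if 40<st[i,4]<600: print("bright",st[i].tolist(),(ce[i]+[0,130]).round(2))
print("guide rows",[(r,np.flatnonzero(g[r,285:335]<45).tolist()) for r in (146,149,152)])
hsv=cv2.cvtColor(im,cv2.COLOR_RGB2HSV); G=cv2.inRange(hsv,(45,80,20),(90,255,255))
for r in range(158,236,8): x=np.flatnonzero(G[r,290:340]); print(r,x.min()+290,x.max()+290,end="; ")
R=lambda p:(np.asarray(p)[:,:2]-[.5785,-.0412])@Rot.from_euler("z",-7,degrees=True).as_matrix()[:2,:2]*1000
print("\ngroove",R(plane(c,[(310.6,148.8)],.056)).round(1),"board top",R(plane(c,[(313.8,196),(313.8,220)],.1595)).round(1),"bottom",R(plane(c,[(314.2,160)],.1055)).round(1),"tcp",R([[.5975,-.0443]]).round(1))
print("tapped",R(plane(c,[(180+168/2.5,60+236/2.5),(180+645/2.5,60+235/2.5)],.064)).round(1))
E
```

```text
bright [231, 9, 101, 4, 349] [276.93 140.48]
bright [231, 15, 5, 29, 58] [232.98 157.03]
bright [237, 14, 21, 20, 283] [247.12 153.54]
bright [430, 14, 18, 8, 92] [438.39 147.15]
bright [309, 25, 16, 20, 60] [319.75 163.52]
guide rows [(146, [9, 10, 12, 13, 14, 15, 16, 17, 18, 19, 20, 30, 31, 32, 33, 34, 35, 36, 37, 38, 39, 40, 41]), (149, [9, 12, 13, 14, 15, 16, 17, 18, 19, 20, 30, 31, 32, 33, 34, 35, 36, 37, 38, 39, 40, 41]), (152, [9, 12, 13, 14, 15, 16, 17, 18, 19, 31, 32, 33, 34, 35, 36, 37, 38, 39, 40, 41])]Traceback (most recent call last):
  File "<stdin>", line 8, in <module>
    return umr_minimum(a, axis, None, out, keepdims, initial, where)
ValueError: zero-size array to reduction operation minimum which has no identity
```

```bash
python3 - <<'E'
from h import *
im,c=load("w4")
R=lambda p:(np.asarray(p)[:,:2]-[.5785,-.0412])@Rot.from_euler("z",-7,degrees=True).as_matrix()[:2,:2]*1000
print("groove",R(plane(c,[(310.3,148.8)],.056)).round(1),"board top",R(plane(c,[(313.8,196),(313.8,220)],.1595)).round(1),"bottom",R(plane(c,[(314.2,160)],.1055)).round(1),"tcp",R([[.5975,-.0443]]).round(1))
print("tapped",R(plane(c,[(247.1,153.8),(180+645/2.5,60+235/2.5)],.064)).round(1))
E
```

```text
groove [[ 21.6 -46.1]] board top [[ 19.5 -42.2]
 [ 19.5 -31.9]] bottom [[ 19.1 -47.2]] tcp [[19.2 -0.8]]
tapped [[ 64.  -44. ]
 [-64.2 -43.7]]
```

The near view agrees with the first one. The board is 2.6 mm short of the groove along case x, so I'll shift it and go down into the mouth.

Emit:
send_rows(
  deltas=[
    {"x": 0, "y": -0.0015, "z": 0, "spin": 0},
    {"x": 0, "y": -0.0026, "z": 0, "spin": 0},
    {"x": 0, "y": -0.0026, "z": 0.008, "spin": 0},
    {"x": 0, "y": -0.0026, "z": 0.018, "spin": 0},
    {"x": 0, "y": -0.0026, "z": 0.028, "spin": 0},
    {"x": 0, "y": -0.0026, "z": 0.038, "spin": 0},
    {"x": 0, "y": -0.0026, "z": 0.045, "spin": 0},
    {"x": 0, "y": -0.0026, "z": 0.05, "spin": 0},
    {"x": 0, "y": -0.0026, "z": 0.054, "spin": 0},
    {"x": 0, "y": -0.0026, "z": 0.058, "spin": 0},
    {"x": 0, "y": -0.0026, "z": 0.06, "spin": 0},
    {"x": 0, "y": -0.0026, "z": 0.06, "spin": 0},
  ],
)

```text
t: 8.47
position: [0.601, -0.045, 0.0702]
ee_rot: [180.0, -0.0, -97.0]
force: [-0.6, 0.3, -0.5]
width: 0.059
grasp_force: 20.0
```

Emit:
send_rows(
  deltas=[
    {"x": 0, "y": 0, "z": 0.005, "spin": 0},
    {"x": 0, "y": 0, "z": 0.01, "spin": 0},
    {"x": 0, "y": 0, "z": 0.015, "spin": 0},
    {"x": 0, "y": 0, "z": 0.02, "spin": 0},
    {"x": 0, "y": 0, "z": 0.025, "spin": 0},
    {"x": 0, "y": 0, "z": 0.03, "spin": 0},
    {"x": 0, "y": 0, "z": 0.034, "spin": 0},
    {"x": 0, "y": 0, "z": 0.037, "spin": 0},
    {"x": 0, "y": 0, "z": 0.038, "spin": 0},
    {"x": 0, "y": 0, "z": 0.038, "spin": 0},
  ],
)

```text
t: 9.3
position: [0.6009, -0.045, 0.0321]
ee_rot: [180.0, -0.0, -97.0]
force: [-0.4, -0.3, -1.0]
width: 0.057
grasp_force: 20.0
```

Emit:
send_rows(
  deltas=[
    {"x": 0, "y": 0, "z": 0.001, "spin": 0},
    {"x": 0, "y": 0, "z": 0.002, "spin": 0},
    {"x": 0, "y": 0, "z": 0.003, "spin": 0},
    {"x": 0, "y": 0, "z": 0.004, "spin": 0},
    {"x": 0, "y": 0, "z": 0.004, "spin": 0},
  ],
)

```text
t: 9.72
position: [0.601, -0.045, 0.0286]
ee_rot: [180.0, -0.0, -97.0]
force: [-0.4, -0.5, 0.3]
width: 0.057
grasp_force: 20.0
```

Expected floor contact is around TCP z = 0.0285, so I'll creep down.

Emit:
send_rows(
  deltas=[
    {"x": 0, "y": 0, "z": 0.0007, "spin": 0},
    {"x": 0, "y": 0, "z": 0.0014, "spin": 0},
    {"x": 0, "y": 0, "z": 0.002, "spin": 0},
    {"x": 0, "y": 0, "z": 0.002, "spin": 0},
  ],
)

```text
t: 10.05
position: [0.6009, -0.045, 0.0285]
ee_rot: [-180.0, -0.0, -97.0]
force: [-5.9, 2.3, 10.5]
width: 0.054
grasp_force: 20.0
```

Emit:
send_rows(
  deltas=[
    {"x": 0, "y": 0, "z": -0.001, "spin": 0},
    {"x": 0, "y": 0, "z": -0.001, "spin": 0},
    {"x": 0, "y": 0, "z": -0.001, "spin": 0},
    {"x": 0, "y": 0, "z": -0.001, "spin": 0},
    {"x": 0, "y": 0, "z": -0.001, "spin": 0},
    {"x": 0, "y": 0, "z": -0.001, "spin": 0},
  ],
  gripper=-0.35,
)

```text
t: 10.55
position: [0.6011, -0.045, 0.0273]
ee_rot: [180.0, -0.0, -97.0]
force: [-1.0, 0.9, -0.0]
width: 0.31
grasp_force: 0.0
```

Emit:
send_rows(
  deltas=[
    {"x": 0, "y": 0, "z": -0.005, "spin": 0},
    {"x": 0, "y": 0, "z": -0.015, "spin": 0},
    {"x": 0, "y": 0, "z": -0.03, "spin": 0},
    {"x": 0, "y": 0, "z": -0.05, "spin": 0},
    {"x": 0, "y": 0, "z": -0.075, "spin": 0},
    {"x": 0, "y": 0, "z": -0.105, "spin": 0},
    {"x": 0, "y": 0, "z": -0.14, "spin": 0},
    {"x": 0, "y": 0, "z": -0.175, "spin": 0},
    {"x": 0, "y": 0, "z": -0.2, "spin": 0},
    {"x": 0, "y": 0, "z": -0.21, "spin": 0},
    {"x": 0, "y": 0, "z": -0.21, "spin": 0},
  ],
)

```text
t: 11.47
position: [0.6024, -0.0449, 0.2417]
ee_rot: [-179.6, 0.1, -97.0]
force: [-0.8, 0.5, 0.2]
width: 0.325
grasp_force: 0.0
```

```bash
python3 - <<'E'
from h import *
im,c=shot("w5")
go([.455,-.30,.24],-67)
cv2.imwrite("pics/w5c.png",cv2.resize(np.ascontiguousarray(im[80:260,200:440,::-1]),None,fx=3,fy=3,interpolation=cv2.INTER_CUBIC))
E
```

```text
at [ 0.6012 -0.0448  0.2389] [-1.7985e+02  8.0000e-02 -9.7050e+01] t 11.52
delta xyz [ 0.2712  0.1138 -0.0011] spin -0.5244
```

View pics/w5c.png

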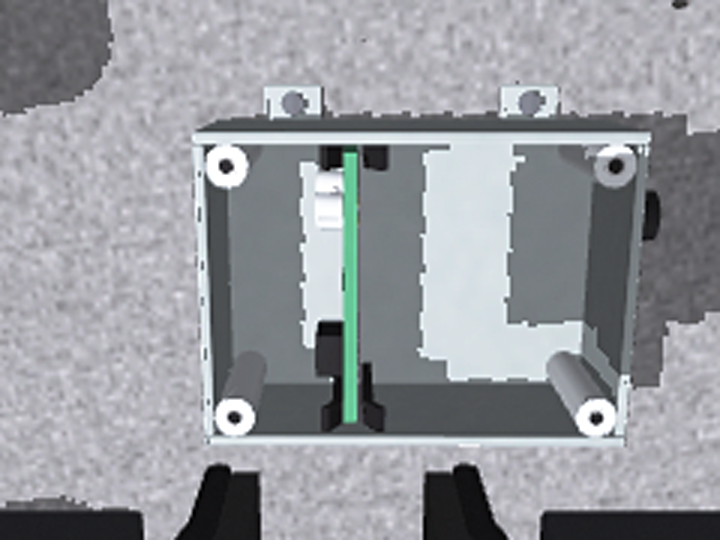

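w5 shows the board seated upright in both guides (green line at crop column 350). The four tapped holes are at crop (225,166), (615,165), (234,417) and (595,418). Next is the cover.

Emit:
send_rows(
  deltas=[
    {"x": 0.012, "y": 0.005, "z": 0, "spin": -0.03},
    {"x": 0.04, "y": 0.016, "z": 0, "spin": -0.08},
    {"x": 0.07, "y": 0.029, "z": 0, "spin": -0.14},
    {"x": 0.1, "y": 0.042, "z": 0, "spin": -0.2},
    {"x": 0.13, "y": 0.055, "z": 0, "spin": -0.26},
    {"x": 0.16, "y": 0.068, "z": 0, "spin": -0.32},
    {"x": 0.19, "y": 0.08, "z": 0, "spin": -0.38},
    {"x": 0.22, "y": 0.093, "z": 0, "spin": -0.44},
    {"x": 0.25, "y": 0.105, "z": 0, "spin": -0.49},
    {"x": 0.266, "y": 0.112, "z": 0, "spin": -0.52},
    {"x": 0.271, "y": 0.114, "z": 0, "spin": -0.524},
    {"x": 0.271, "y": 0.114, "z": 0, "spin": -0.524},
  ],
  gripper=1,
)

```text
t: 12.52
position: [0.4531, -0.3005, 0.2355]
ee_rot: [179.8, 0.2, -67.2]
force: [-0.1, -0.0, 0.4]
width: 0.996
grasp_force: 0.0
```

```bash
cat >> h.py <<'E'
def rings(im,lo=225,amin=20,amax=400):
    g=cv2.cvtColor(np.ascontiguousarray(im),cv2.COLOR_RGB2GRAY)
    return g
E
python3 - <<'E'
from h import *
im,c=load("w5"); uv=np.array([[234,417],[595,418],[225,166],[615,165]])/3+[200,80]
P=plane(c,uv-.33,.064); print(fit(P))
im,c=shot("w6"); print(manip.state()["position"],manip.state()["ee_rot"])
E
```

```text
(array([ 0.5788, -0.0413]), np.float64(-6.97), array([ 0.2,  0. , -0.3, -0. ,  0. , -0.1,  0.1,  0.1]))
[ 0.45389528 -0.29983114  0.23588739] [ 1.79881144e+02  1.37913590e-01 -6.71166641e+01]
```

View pics/w6.png

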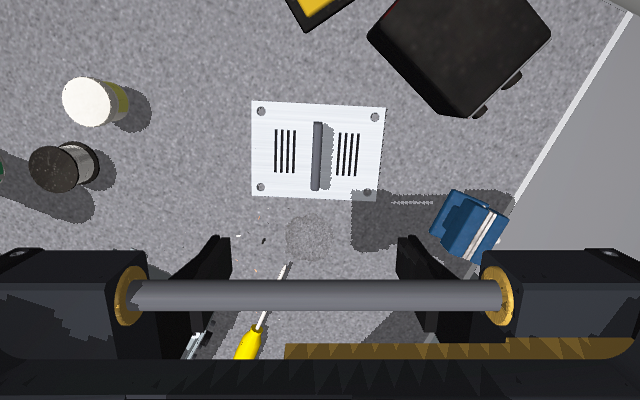

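w6 shows the cover's corner holes at about (261,111), (375,117), (260,187) and (367,193). The handle bar runs from (320,122) to (314,190), and the black box is at the upper right.

```bash
cat >> h.py <<'E'
def dark(im,uv,h=9):
    "subpixel centre of dark spot near uv by weighted darkness"
    g=cv2.cvtColor(np.ascontiguousarray(im),cv2.COLOR_RGB2GRAY).astype(float); out=[]
    for u,v in uv:
        u,v=int(round(u)),int(round(v)); w=g[v-h:v+h+1,u-h:u+h+1]; w=np.clip(np.percentile(w,70)-25-w,0,None)
        Y,X=np.mgrid[-h:h+1,-h:h+1]; out.append([u+(w*X).sum()/w.sum(),v+(w*Y).sum()/w.sum()])
    return np.array(out)
E
python3 - <<'E'
from h import *
im,c=load("w6")
# left = +x of cover (world +x side), low = +y
uv=dark(im,[(260,187),(367,193),(261,111),(375,117)],7); print(uv.round(1))
P=plane(c,uv,.003); q=fit(P); print(q, np.linalg.norm(P[0]-P[1]),np.linalg.norm(P[0]-P[2]))
g=cv2.cvtColor(im,cv2.COLOR_RGB2GRAY)
for r in range(118,196,6): print(r,(np.flatnonzero(g[r,303:335]<110)+303).tolist())
t=manip.get_calibration("top")
for a,b in(((488,254),(368,38)),((473,304),(440,115)),((488,254),(440,115)),((539,264),(368,38))): X=tri(t,a,c,b); print(X.round(3),(proj(c,X)-b).round(0))
E
```

```text
[[259.8 186.7]
 [366.8 192.2]
 [260.4 110.6]
 [374.2 116.5]]
(array([ 0.457 , -0.3169]), np.float64(19.83), array([-0.2, -0.2,  0.4, -0.3, -0.2,  0.1, -0.1,  0.3])) 0.1285849760865067 0.0883273853199832
118 []
124 [314, 315, 316, 317, 318, 319, 320, 321, 322]
130 [314, 318, 319, 320, 321, 322]
136 [313, 314, 318, 319, 320, 321, 322]
142 [313, 318, 319, 320, 321]
148 [312, 313, 317, 318, 319, 320, 321]
154 [312, 313, 317, 318, 319, 320, 321]
160 [312, 313, 316, 317, 318, 319, 320]
166 [312, 313, 316, 317, 318, 319, 320]
172 [312, 316, 317, 318, 319, 320]
178 [311, 312, 316, 317, 318, 319]
184 [311, 312, 315, 316, 317, 318, 319]
190 [313, 314, 315, 316, 317]
[[ 0.457 -0.442  0.053]] [[ 1. -0.]]
[[ 0.348 -0.411  0.017]] [[ 1. -1.]]
[[ 0.431 -0.381  0.226]] [[-23.  12.]]
[[ 0.444 -0.412  0.283]] [[114.  -9.]]
```

```bash
python3 - <<'E'
from h import *
im,c=load("w6")
P=plane(c,[(318,125),(316.7,156),(314.9,187)],.038); print(P.round(4))
go([.457,-.3169,.13],-70.2)
E
```

```text
[[ 0.4681 -0.3496  0.038 ]
 [ 0.4567 -0.3194  0.038 ]
 [ 0.4453 -0.2873  0.038 ]]
at [ 0.4539 -0.2998  0.2359] [ 1.7988e+02  1.4000e-01 -6.7120e+01] t 12.57
delta xyz [0.0169 0.0038 0.1059] spin 0.0538
```

Emit:
send_rows(
  deltas=[
    {"x": 0.004, "y": 0.001, "z": 0.015, "spin": 0.01},
    {"x": 0.01, "y": 0.002, "z": 0.045, "spin": 0.03},
    {"x": 0.015, "y": 0.003, "z": 0.075, "spin": 0.05},
    {"x": 0.017, "y": 0.004, "z": 0.1, "spin": 0.054},
    {"x": 0.017, "y": 0.004, "z": 0.106, "spin": 0.054},
    {"x": 0.017, "y": 0.004, "z": 0.106, "spin": 0.054},
    {"x": 0.017, "y": 0.004, "z": 0.106, "spin": 0.054},
    {"x": 0.017, "y": 0.004, "z": 0.106, "spin": 0.054},
  ],
)

```text
t: 13.23
position: [0.4592, -0.3172, 0.1333]
ee_rot: [-179.9, -0.1, -70.0]
force: [0.9, 0.6, 1.5]
width: 0.997
grasp_force: 0.0
```

```bash
python3 - <<'E'
from h import *
im,c=shot("w7"); print(manip.state()["position"],manip.state()["ee_rot"])
o=[.457,-.3169]; Rz=Rot.from_euler("z",19.83,degrees=True).as_matrix()[:2,:2]
H=np.c_[M@Rz.T+o,np.full(4,.003)]; uv=dark(im,proj(c,H),8); print(proj(c,H).round(1).tolist(),uv.round(1).tolist())
P=plane(c,uv,.003); print(fit(P),np.linalg.norm(P[0]-P[1]),np.linalg.norm(P[0]-P[2]))
im6,c6=load("w6"); u6=dark(im6,[(260,187),(367,193),(261,111),(375,117)],7); print("tri",tri(c6,u6,c,uv).round(4).tolist())
g=cv2.cvtColor(im,cv2.COLOR_RGB2GRAY)
hc=proj(c,[[*o,.038]])[0]; print("handle proj",hc)
for r in range(130,270,8): x=np.flatnonzero(g[r,270:370]<120)+270; print(r,(x.min(),x.max(),len(x)) if len(x) else 0,end=";")
E
```

```text
[ 0.45904996 -0.31727105  0.13347147] [-1.79842918e+02 -1.48234588e-01 -7.00509269e+01]
[[246.8, 237.3], [384.9, 237.7], [241.3, 141.8], [391.2, 142.2]] [[246.6, 237.6], [385.4, 237.8], [241.1, 141.6], [391.6, 141.7]]
(array([ 0.4569, -0.317 ]), np.float64(19.91), array([-0.3, -0.4,  0.4, -0.1, -0.2,  0.1,  0.1,  0.3])) 0.12873705879615072 0.08846274843378477
tri [[0.5024, -0.2539, 0.0039], [0.3809, -0.2967, 0.0014], [0.5322, -0.3368, 0.0035], [0.4118, -0.3804, 0.0037]]
handle proj [316.19563185 203.4237498 ]
130 0;138 0;146 0;154 (np.int64(312), np.int64(323), 12);162 (np.int64(311), np.int64(323), 13);170 (np.int64(270), np.int64(364), 32);178 (np.int64(270), np.int64(369), 32);186 (np.int64(270), np.int64(369), 33);194 (np.int64(271), np.int64(369), 37);202 (np.int64(271), np.int64(369), 36);210 (np.int64(271), np.int64(369), 38);218 (np.int64(272), np.int64(369), 36);226 (np.int64(311), np.int64(323), 13);234 (np.int64(311), np.int64(323), 13);242 (np.int64(312), np.int64(322), 11);250 (np.int64(320), np.int64(369), 50);258 (np.int64(319), np.int64(369), 51);266 (np.int64(320), np.int64(369), 50);
```

View pics/w7.png

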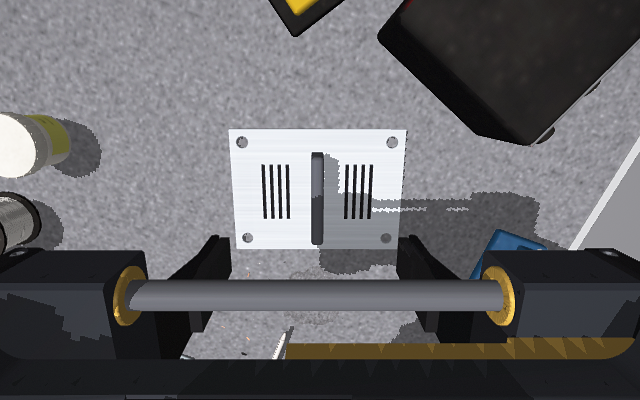

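w7 shows the handle upright at column 317, between the fingers, and the cover pose agrees with the earlier one: (0.457, -0.317), yaw 19.9°. I'll go down for the grasp.

```bash
python3 - <<'E'
from h import *
go([.457,-.317,.012],-70.1)
E
```

```text
at [ 0.459  -0.3173  0.1335] [-1.7984e+02 -1.5000e-01 -7.0050e+01] t 13.28
delta xyz [-0.001   0.0018  0.1215] spin 0.0009
```

Emit:
send_rows(
  deltas=[
    {"x": -0.0005, "y": 0.001, "z": 0.015, "spin": 0},
    {"x": -0.001, "y": 0.001, "z": 0.04, "spin": 0},
    {"x": -0.001, "y": 0.001, "z": 0.065, "spin": 0},
    {"x": -0.001, "y": 0.001, "z": 0.085, "spin": 0},
    {"x": -0.001, "y": 0.001, "z": 0.1, "spin": 0},
    {"x": -0.001, "y": 0.001, "z": 0.108, "spin": 0},
    {"x": -0.001, "y": 0.001, "z": 0.112, "spin": 0},
    {"x": -0.001, "y": 0.001, "z": 0.112, "spin": 0},
    {"x": -0.001, "y": 0.001, "z": 0.112, "spin": 0},
    {"x": -0.001, "y": 0.001, "z": 0.112, "spin": 0},
  ],
)

```text
t: 14.12
position: [0.4574, -0.3169, 0.0209]
ee_rot: [-179.9, -0.1, -70.1]
force: [-0.8, -0.6, -0.7]
width: 1.001
grasp_force: 0.0
```

```bash
python3 - <<'E'
from h import *
go([.457,-.317,.012],-70.1)
E
```

```text
at [ 0.4574 -0.3169  0.0209] [-1.7988e+02 -1.0000e-01 -7.0090e+01] t 14.12
delta xyz [-0.0001  0.0004  0.0089] spin 0.0002
```

Emit:
send_rows(
  deltas=[
    {"x": 0, "y": 0, "z": 0.004, "spin": 0},
    {"x": 0, "y": 0, "z": 0.008, "spin": 0},
    {"x": 0, "y": 0, "z": 0.009, "spin": 0},
    {"x": 0, "y": 0, "z": 0.009, "spin": 0},
    {"x": 0, "y": 0, "z": 0.009, "spin": 0},
    {"x": 0, "y": 0, "z": 0.009, "spin": 0},
  ],
)

```text
t: 14.62
position: [0.4564, -0.3166, 0.0106]
ee_rot: [180.0, -0.0, -70.1]
force: [0.1, -0.4, 0.0]
width: 1.003
grasp_force: 0.0
```

Emit:
send_rows(
  deltas=[
    {"x": 0, "y": 0, "z": 0, "spin": 0},
    {"x": 0, "y": 0, "z": 0, "spin": 0},
    {"x": 0, "y": 0, "z": 0, "spin": 0},
    {"x": 0, "y": 0, "z": 0, "spin": 0},
    {"x": 0, "y": 0, "z": 0, "spin": 0},
    {"x": 0, "y": 0, "z": 0, "spin": 0},
    {"x": 0, "y": 0, "z": 0, "spin": 0},
    {"x": 0, "y": 0, "z": 0, "spin": 0},
    {"x": 0, "y": 0, "z": 0, "spin": 0},
    {"x": 0, "y": 0, "z": 0, "spin": 0},
    {"x": 0, "y": 0, "z": 0, "spin": 0},
    {"x": 0, "y": 0, "z": 0, "spin": 0},
  ],
  gripper=-1,
  force=40,
)

```text
t: 15.62
position: [0.4563, -0.3166, 0.0105]
ee_rot: [180.0, 0.0, -70.1]
force: [0.8, 1.0, 0.5]
width: 0.172
grasp_force: 0.0
```

Emit:
send_rows(
  deltas=[
    {"x": 0, "y": 0, "z": 0, "spin": 0},
    {"x": 0, "y": 0, "z": 0, "spin": 0},
    {"x": 0, "y": 0, "z": 0, "spin": 0},
    {"x": 0, "y": 0, "z": 0, "spin": 0},
    {"x": 0, "y": 0, "z": 0, "spin": 0},
    {"x": 0, "y": 0, "z": 0, "spin": 0},
  ],
)

```text
t: 16.12
position: [0.4563, -0.3166, 0.0106]
ee_rot: [180.0, 0.0, -70.1]
force: [0.1, -1.4, -0.6]
width: 0.105
grasp_force: 40.0
```

Gripped (9.1 mm, 40 N). Lifting.

Emit:
send_rows(
  deltas=[
    {"x": 0, "y": 0, "z": -0.004, "spin": 0},
    {"x": 0, "y": 0, "z": -0.012, "spin": 0},
    {"x": 0, "y": 0, "z": -0.025, "spin": 0},
    {"x": 0, "y": 0, "z": -0.045, "spin": 0},
    {"x": 0, "y": 0, "z": -0.07, "spin": 0},
    {"x": 0, "y": 0, "z": -0.095, "spin": 0},
    {"x": 0, "y": 0, "z": -0.12, "spin": 0},
    {"x": 0, "y": 0, "z": -0.14, "spin": 0},
    {"x": 0, "y": 0, "z": -0.15, "spin": 0},
    {"x": 0, "y": 0, "z": -0.15, "spin": 0},
    {"x": 0, "y": 0, "z": -0.15, "spin": 0},
  ],
)

```text
t: 17.03
position: [0.4559, -0.3162, 0.1603]
ee_rot: [-180.0, 0.0, -70.1]
force: [0.5, 0.2, -3.1]
width: 0.108
grasp_force: 40.0
```

```bash
python3 - <<'E'
from h import *
s=manip.state(); print(s["width"],s["grasp_force"],s["force"])
im,c=shot("w8"); s=manip.state()
y=s["ee_rot"][2]+90; Rz=Rot.from_euler("z",y,degrees=True).as_matrix()[:2,:2]
H=np.c_[M@Rz.T+s["position"][:2],np.full(4,s["position"][2]-.0106+.004)]
p=proj(c,H); uv=dark(im,p,10); print(p.round(1).tolist(),uv.round(1).tolist())
go([.5788,-.0413,.16],-97)
E
```

```text
0.10807736979688719 39.99992899596691 [ 0.4968215   0.2090366  -3.13741742]
[[204.2, 319.4], [424.3, 319.5], [188.1, 171.0], [440.5, 171.0]] [[nan, nan], [nan, nan], [185.1, 170.1], [439.2, 168.9]]
at [ 0.4554 -0.316   0.1593] [ 1.7992e+02  1.3000e-01 -7.0130e+01] t 17.08
delta xyz [-0.2164 -0.2094 -0.0007] spin 0.4689h.py:55: RuntimeWarning: invalid value encountered in scalar divide
  Y,X=np.mgrid[-h:h+1,-h:h+1]; out.append([u+(w*X).sum()/w.sum(),v+(w*Y).sum()/w.sum()])
```

View pics/w8.png

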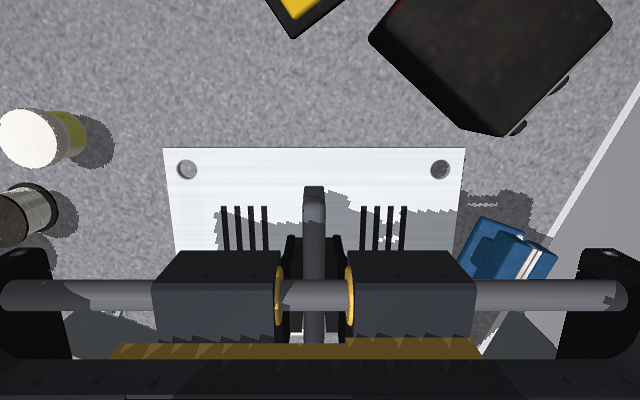

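w8 shows the plate hanging level in the grip, with its two far holes visible at (187,169) and (439,168). Carrying it over the case.

Emit:
send_rows(
  deltas=[
    {"x": -0.006, "y": -0.006, "z": 0, "spin": 0.01},
    {"x": -0.018, "y": -0.018, "z": 0, "spin": 0.04},
    {"x": -0.035, "y": -0.034, "z": 0, "spin": 0.08},
    {"x": -0.055, "y": -0.053, "z": 0, "spin": 0.12},
    {"x": -0.077, "y": -0.075, "z": 0, "spin": 0.17},
    {"x": -0.1, "y": -0.097, "z": 0, "spin": 0.22},
    {"x": -0.123, "y": -0.119, "z": 0, "spin": 0.27},
    {"x": -0.146, "y": -0.141, "z": 0, "spin": 0.32},
    {"x": -0.168, "y": -0.163, "z": 0, "spin": 0.37},
    {"x": -0.188, "y": -0.182, "z": 0, "spin": 0.41},
    {"x": -0.204, "y": -0.198, "z": 0, "spin": 0.44},
    {"x": -0.214, "y": -0.207, "z": 0, "spin": 0.46},
  ],
)

```text
t: 18.08
position: [0.5782, -0.0427, 0.1581]
ee_rot: [179.8, -0.0, -96.4]
force: [-0.3, 0.3, -1.8]
width: 0.11
grasp_force: 40.0
```

Emit:
send_rows(
  deltas=[
    {"x": -0.002, "y": -0.002, "z": 0, "spin": 0.009},
    {"x": -0.002, "y": -0.002, "z": 0, "spin": 0.009},
    {"x": -0.002, "y": -0.002, "z": 0, "spin": 0.009},
    {"x": -0.002, "y": -0.002, "z": 0, "spin": 0.009},
    {"x": -0.002, "y": -0.002, "z": 0, "spin": 0.009},
    {"x": -0.002, "y": -0.002, "z": 0, "spin": 0.009},
  ],
)

```text
t: 18.58
position: [0.58, -0.044, 0.1605]
ee_rot: [180.0, -0.0, -97.0]
force: [-0.5, 0.1, -2.5]
width: 0.11
grasp_force: 40.0
```

```bash
cat >> h.py <<'E'
def holes(im,p,h=16):
    "plate hole outlines near p: ellipse fit of the non-plate blob"
    g=cv2.cvtColor(np.ascontiguousarray(im),cv2.COLOR_RGB2GRAY); out=[]
    for u,v in p:
        u,v=int(round(u)),int(round(v)); w=g[v-h:v+h+1,u-h:u+h+1]
        t,b=cv2.threshold(np.ascontiguousarray(w),0,255,cv2.THRESH_BINARY_INV+cv2.THRESH_OTSU)
        n,l,st,ce=cv2.connectedComponentsWithStats(b)
        for i in range(1,n):
            x,y,ww,hh,a=st[i]
            if a>60 and x>0 and y>0 and x+ww<2*h+1 and y+hh<2*h+1: 
                e=cv2.fitEllipse(blob(l==i)); out.append([e[0][0]+u-h,e[0][1]+v-h,*e[1],t])
    return np.array(out)
def platecheck(name):
    im,c=shot(name); s=manip.state(); zt=s["position"][2]-.0106+.004
    y=s["ee_rot"][2]+90; Rz=Rot.from_euler("z",y,degrees=True).as_matrix()[:2,:2]
    m=M[2:]; p=proj(c,np.c_[m@Rz.T+s["position"][:2],[zt]*2]); e=holes(im,p); print("pred",p.round(1).tolist(),"seen",e.round(1).tolist())
    P=plane(c,e[:,:2],zt); print("plate fit",fit(P,m),"spacing",np.linalg.norm(P[0]-P[1]).round(4))
    print("tcp",s["position"].round(4),s["ee_rot"].round(2),"f",s["force"].round(1),s["grasp_force"],"t",s["t"])
E
python3 - <<'E'
from h import *
platecheck("w9"); im,c=load("w8"); print(holes(im,[(187,169),(439,169)]).round(1).tolist())
go([.5788,-.0413,.16],-97)
E
```

```text
pred [[186.9, 170.9], [441.0, 170.7]] seen [[186.4, 169.3, 18.5, 20.5, 191.0]]Traceback (most recent call last):
  File "<stdin>", line 2, in <module>
  File "h.py", line 73, in platecheck
    P=plane(c,e[:,:2],zt); print("plate fit",fit(P,m),"spacing",np.linalg.norm(P[0]-P[1]).round(4))
                                                                                    ~^^^
IndexError: index 1 is out of bounds for axis 0 with size 1
```

```bash
python3 - <<'E'
from h import *
for n in("w8","w9"):
    im,c=load(n)
    for h in(11,12,13,14): print(n,h,holes(im,[(187,169.5),(440,169)],h).round(1).tolist())
g=cv2.cvtColor(load("w9")[0],cv2.COLOR_RGB2GRAY); print(g[154:186:1,426:456:2])
E
```

```text
w8 11 [[439.7, 168.9, 17.6, 19.8, 155.0]]
w8 12 [[186.2, 169.2, 18.4, 20.6, 184.0], [439.7, 168.9, 17.6, 19.8, 155.0]]
w8 13 [[186.2, 169.2, 18.4, 20.6, 184.0], [439.7, 168.9, 17.6, 19.8, 155.0]]
w8 14 [[186.2, 169.2, 18.4, 20.6, 184.0], [439.7, 168.9, 17.6, 19.8, 155.0]]
w9 11 []
w9 12 [[186.4, 169.3, 18.5, 20.5, 191.0]]
w9 13 [[186.4, 169.3, 18.5, 20.5, 191.0]]
w9 14 [[186.4, 169.3, 18.5, 20.5, 191.0]]
[[239 239 239 239 239 239 239 239 239 239 239 239 239 239 239]
 [240 241 241 240 241 241 241 241 241 241 241 241 241 241 241]
 [239 239 239 239 239 239 240 240 240 240 240 240 240 240 240]
 [238 238 238 238 238 239 239 239 239 238 238 238 239 238 238]
 [237 237 237 237 237 238 239 242 242 239 237 237 237 237 237]
 [235 235 235 235 236 239 233 191 197 235 236 236 235 236 236]
 [237 237 236 237 240 235 161  85  86 133 239 239 238 237 237]
 [238 238 238 240 230 127  93  75  75  78 116 240 238 238 238]
 [238 238 237 243 150  85  87  78  80  77 107 228 239 238 238]
 [237 238 238 228  85  81  88  79  83  75  74 151 239 238 238]
 [239 239 240 170  80  78  85  79  81  76  74 144 241 240 240]
[... 624 characters left out ...]
0 153]
 [143 144 143 100  82  80  77  90  89  87  86 115 143 143 141]
 [146 145 146 118  81  79  81  89  89  90 101 131 146 146 145]
 [147 145 146 139 103  85  89  90  91  91 115 146 146 147 147]
 [148 146 147 148 124 103  94  94 104 113 133 147 147 149 149]
 [144 143 144 144 144 120 110 110 109 128 144 145 145 146 146]
 [143 141 141 141 142 141 141 133 141 142 142 142 142 143 142]
 [141 138 140 139 139 139 140 140 140 140 140 140 141 141 141]
 [140 138 138 139 139 139 139 139 139 139 139 139 139 141 141]
 [138 137 139 138 138 138 138 138 138 137 137 137 138 139 139]
 [139 137 137 137 138 137 138 138 139 138 139 139 139 139 140]
 [143 141 141 142 142 142 142 142 142 142 142 142 142 143 143]]
```

```bash
python3 - <<'E'
from h import *
cal=manip.get_calibration("wrist"); s=manip.state()
Rt=Rot.from_euler("xyz",s["ee_rot"],degrees=True).as_matrix()
for n,e in(("w8",[(186.2,169.2),(439.7,168.9)]),("w9",[(186.4,169.3),(440,169)])):
    o,d=ray(cal,e); o=Rt.T@(o-s["position"]); d=d@Rt
    for z in(.0066,.0046):   # plate top above... tool z of plate top
        P=o+d*((z-o[2])/d[:,2])[:,None]; print(n,z,(P*1000).round(1).tolist(),"spacing",np.linalg.norm(P[0]-P[1]).round(4))
for n in("w1","w5"):
    pass
go([.5788,-.0413,.16],-97)
E
```

```text
w8 0.0066 [[44.7, -64.4, 6.6], [44.8, 63.2, 6.6]] spacing 0.1276
w8 0.0046 [[45.1, -63.6, 4.6], [45.2, 62.5, 4.6]] spacing 0.1261
w9 0.0066 [[44.6, -64.3, 6.6], [44.7, 63.4, 6.6]] spacing 0.1277
w9 0.0046 [[45.0, -63.5, 4.6], [45.2, 62.6, 4.6]] spacing 0.1261
at [ 0.5801 -0.0439  0.1606] [-180.      0.    -97.04] t 18.63
delta xyz [-0.0024  0.0017  0.0006] spin -0.0006
```

Emit:
send_rows(
  deltas=[
    {"x": -0.0015, "y": 0.001, "z": 0, "spin": 0},
    {"x": -0.003, "y": 0.002, "z": 0.004, "spin": 0},
    {"x": -0.003, "y": 0.0022, "z": 0.012, "spin": 0},
    {"x": -0.003, "y": 0.0022, "z": 0.022, "spin": 0},
    {"x": -0.003, "y": 0.0022, "z": 0.033, "spin": 0},
    {"x": -0.003, "y": 0.0022, "z": 0.044, "spin": 0},
    {"x": -0.003, "y": 0.0022, "z": 0.053, "spin": 0},
    {"x": -0.003, "y": 0.0022, "z": 0.058, "spin": 0},
    {"x": -0.003, "y": 0.0022, "z": 0.06, "spin": 0},
    {"x": -0.003, "y": 0.0022, "z": 0.06, "spin": 0},
    {"x": -0.003, "y": 0.0022, "z": 0.06, "spin": 0},
  ],
)

```text
t: 19.55
position: [0.579, -0.0399, 0.1008]
ee_rot: [-180.0, 0.0, -97.0]
force: [0.9, 0.8, -2.3]
width: 0.111
grasp_force: 40.0
```

```bash
python3 - <<'E'
from h import *
im,c=shot("w10"); go([.5788,-.0413,.0846],-97); print(manip.state()["force"])
g=cv2.cvtColor(im,cv2.COLOR_RGB2GRAY)
np.set_printoptions(linewidth=200)
C=np.array([.5787,-.0413]); Rz=Rot.from_euler("z",-7,degrees=True).as_matrix()[:2,:2]
print("tapped expected px",proj(c,np.c_[M[2:]@Rz.T+C,[.064]*2]).round(1))
print(g[155:185,172:202]); print(g[155:185,426:456])
E
```

```text
at [ 0.5791 -0.0399  0.1011] [-1.7993e+02  1.0000e-02 -9.6970e+01] t 19.6
delta xyz [0.0014 0.0001 0.0165] spin 0.0006
[ 0.74408121 -0.54389893 -2.46200201]
tapped expected px [[205.5 157.5]
 [423.3 157.6]]
[[246 246 246 246 246 245 246 245 246 246 246 246 246 246 246 245 246 245 246 246 246 246 246 246 246 246 245 246 246 246]
 [245 245 245 245 245 245 246 245 245 245 245 245 245 245 246 245 245 245 245 245 245 246 246 246 246 246 245 245 246 246]
 [245 245 245 245 245 245 245 245 245 245 245 246 246 246 246 246 246 246 246 246 246 246 245 246 245 245 245 246 245 246]
 [246 246 245 245 245 245 245 246 246 246 247 249 249 250 250 249 248 248 247 246 246 246 245 246 245 245 246 245 247 246]
 [246 246 246 246 246 246 246 247 249 251 237 230 221 211 215 217 237 236 247 249 248 247 247 246 246 246 247 247 247 247]
 [246 246 246 246 246 246 247 249 236 217 164 187 157 159 162 162 167 210 213 244 248 247 246 246 246 246 245 246 247 246]
 [246 246 245 246 246 247 250 223 209 132 123 153 155 158 163 159 113 195  99 113 233 245 247 246 245 246 245 245 245 245]
 [248 248 248 248 249 251 222 17
[... 5788 characters left out ...]
135 119 108 109 109 109 110 108 128 128 144 144 144 144 144 144 144 145 146 145 146]
 [143 143 140 141 141 141 141 141 141 141 141 141 132 132 132 141 140 142 141 143 141 141 141 141 141 142 142 142 142 142]
 [141 140 139 139 140 139 140 139 139 139 140 140 139 139 140 141 140 141 140 141 140 140 141 140 140 141 141 140 141 140]
 [140 140 138 138 138 140 139 139 139 139 139 139 139 140 139 139 139 139 139 139 139 138 139 139 139 140 141 140 140 141]
 [138 138 137 138 138 137 137 137 138 137 137 138 137 137 137 137 137 138 137 137 137 137 137 137 137 139 138 139 138 139]
 [139 139 137 137 137 137 137 137 137 137 137 137 137 138 138 138 138 139 138 139 138 138 139 138 138 139 139 139 139 140]]
```

Emit:
send_rows(
  deltas=[
    {"x": 0.0003, "y": 0.0003, "z": 0.002, "spin": 0},
    {"x": 0.0007, "y": 0.0005, "z": 0.006, "spin": 0},
    {"x": 0.0007, "y": 0.0005, "z": 0.01, "spin": 0},
    {"x": 0.0007, "y": 0.0005, "z": 0.014, "spin": 0},
    {"x": 0.0007, "y": 0.0005, "z": 0.016, "spin": 0},
    {"x": 0.0007, "y": 0.0005, "z": 0.0165, "spin": 0},
    {"x": 0.0007, "y": 0.0005, "z": 0.0165, "spin": 0},
    {"x": 0.0007, "y": 0.0005, "z": 0.0165, "spin": 0},
    {"x": 0.0007, "y": 0.0005, "z": 0.0165, "spin": 0},
    {"x": 0.0007, "y": 0.0005, "z": 0.0165, "spin": 0},
  ],
)

```text
t: 20.43
position: [0.5782, -0.0405, 0.0843]
ee_rot: [-180.0, 0.0, -97.0]
force: [-1.5, -0.2, -2.7]
width: 0.106
grasp_force: 40.0
```

```bash
python3 - <<'E'
from h import *
im,c=shot("w11"); s=manip.state(); go([.5788,-.0413,.0846],-97); print(s["force"],s["width"])
g=cv2.cvtColor(im,cv2.COLOR_RGB2GRAY)
C=np.array([.5787,-.0413]); Rz=Rot.from_euler("z",-7,degrees=True).as_matrix()[:2,:2]
A=M[2:]@Rz.T+C
print("tapped expected px",proj(c,np.c_[A,[.064]*2]).round(1).tolist(),"plate-hole ideal px",proj(c,np.c_[A,[.078]*2]).round(1).tolist())
print("holes",holes(im,[(187,169.5),(440,169)],14).round(1).tolist())
# tapped holes: darkest small blobs seen through the plate holes
for u,v in((187,169),(440,169)):
    w=g[v-14:v+15,u-14:u+15]; b=(w<40).astype(np.uint8); n,l,st,ce=cv2.connectedComponentsWithStats(b)
    print([(st[i].tolist(),(ce[i]+[u-14,v-14]).round(1).tolist()) for i in range(1,n) if st[i,4]>6],w.min())
E
```

```text
at [ 0.5781 -0.0405  0.0842] [-1.7998e+02  1.0000e-02 -9.6980e+01] t 20.48
delta xyz [ 0.0007 -0.0008 -0.0004] spin 0.0004
[ 0.52020539 -0.43596465 -2.50327185] 0.10660821683198443
tapped expected px [[194.9, 164.0], [431.1, 164.1]] plate-hole ideal px [[185.6, 169.3], [440.3, 169.3]]
holes [[186.6, 169.4, 18.3, 19.8, 176.0]]
[([18, 8, 6, 6, 18], [193.4, 165.7])] 8
[([5, 8, 5, 6, 16], [433.4, 165.5])] 4
```

The seen plate holes are within 0.5 mm of ideal, and the tapped holes show symmetrically through them. The gap is about 9.6 mm. I'll settle briefly and hand in.

Emit:
send_rows(
  deltas=[
    {"x": 0, "y": 0, "z": -0.0003, "spin": 0},
    {"x": 0, "y": 0, "z": -0.0003, "spin": 0},
    {"x": 0, "y": 0, "z": -0.0003, "spin": 0},
    {"x": 0, "y": 0, "z": -0.0003, "spin": 0},
    {"x": 0, "y": 0, "z": -0.0003, "spin": 0},
    {"x": 0, "y": 0, "z": -0.0003, "spin": 0},
    {"x": 0, "y": 0, "z": -0.0003, "spin": 0},
    {"x": 0, "y": 0, "z": -0.0003, "spin": 0},
  ],
)

```text
t: 21.15
position: [0.578, -0.0406, 0.0843]
ee_rot: [180.0, -0.0, -97.0]
force: [0.1, 0.1, -2.3]
width: 0.106
grasp_force: 40.0
```

```bash
python3 - <<'E'
from h import *
s=manip.state(); print(s["position"],s["ee_rot"],s["force"],s["width"],s["grasp_force"],abs(s["joint_velocities"]).max()); print(manip.job_done())
E
```

```text
[ 0.57799752 -0.04055977  0.08432402] [ 1.79997712e+02 -5.96185626e-04 -9.69772140e+01] [ 0.05934625  0.05155721 -2.30097022] 0.10611953525351496 39.9999887868762 0.10853202426962659
the job is handed in; nothing more can be done
None
```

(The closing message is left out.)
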